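# Unlatch the bottle cage and hold its gate wide

## Task

Please open the white infusion-bottle cage so that a colleague can reach in: pinch the red catch on its roof fully, then, with the red one released, the blue catch, each by squeezing its two tabs together. Then take the gate by its upright black grip post, swing it out past its detent until it stands wide open, at about a right angle to the cage front, and keep holding it there by the post: the gate springs back if let go, so finish with the post still in the gripper. Leave the bottles inside standing and do not disturb the other things on the worktop.

Things in the scene. Friction and masses are not known exactly. Their poses are not given: they have to be found in the camera images.
- cage: white sheet-metal cage for infusion bottles, fixed to the worktop; roof top 150 mm above the worktop. Origin: on the worktop under the gate's hinge axis. z up; -x points out of its front (the gate's side), +x to its back; it reaches 200 mm from the hinge along -y and 90 mm along +x. The two catches stand on its roof 70 and 160 mm from the hinge along -y, red or blue at either place.
- gate_hinge (a point): point on the gate's vertical hinge axis, at the height of the roof's top
- gate (a joint): front gate, 195 mm wide, clear panel in an aluminium frame. rad: 0 shut, grows as its free end swings out to the front (clockwise from above), stop 1.65. A spring pulls it shut throughout (0.1 N m shut, 0.3 at 1.5 rad). At 0.4 to 0.8 rad a brass hinge lobe meets a sprung ball (detent, up to about 0.7 N m in all, 4 N at the post). Let go when wide, it swings back to 1.2 rad or less.
- grip_post: the gate's upright round black grip post, 14 mm thick with an 18 mm cap, in front of the gate's free end, swinging with it. Origin: its lower end, 137 mm above the worktop; top 68 mm higher. With the gate shut it is at x -26 mm, y -178 mm from the hinge axis in the cage's frame. Keep the fingertips 15 mm above the roof to clear the catches' barbs. Its sleeve turns freely.
- gate_grip (a point): the point on the grip post's axis at which to pinch it, 32 mm above the cage's roof (182 mm above the worktop)
- red_catch: red pinch catch on the cage's roof: two upright red tabs facing each other along its y, each with a barb to -x that hooks a steel ear on the gate. Origin: on the roof (150 mm above the worktop) midway between the tabs; axes parallel to the cage's. Tabs 22 mm along x, 6 mm thick, from 4 to 40 mm above the roof; outer faces 44 mm apart when shut, 28 mm when fully squeezed.
- blue_catch: the blue pinch catch, like the red one with blue tabs (same size, origin and axes)
- red_left (a joint): travel of the red catch's tab on its +y side towards the catch's middle, m: 0 shut, 0.008 fully squeezed (stop). It takes about 3 N and stays where it is left; from about 0.006 its barb is clear of the gate.
- red_right (a joint): travel of the red catch's tab on its -y side towards the catch's middle, m: 0 shut, 0.008 fully squeezed (stop). It takes about 3 N and stays where it is left; from about 0.006 its barb is clear of the gate.
- blue_left (a joint): travel of the blue catch's tab on its +y side towards the catch's middle, m: 0 shut, 0.008 fully squeezed (stop). It takes about 3 N and stays where it is left; from about 0.006 its barb is clear of the gate.
- blue_right (a joint): travel of the blue catch's tab on its -y side towards the catch's middle, m: 0 shut, 0.008 fully squeezed (stop). It takes about 3 N and stays where it is left; from about 0.006 its barb is clear of the gate.
- bottle_100_4: loose infusion bottle standing upright inside the cage, 65x64x131 mm, white with a dark green band. Origin: centre of its underside, z up its axis.
- bottle_100_2: loose infusion bottle standing upright inside the cage, 63x62x127 mm, white with a blue band. Origin: centre of its underside, z up its axis.
- vial_0: bystander: small glass vial with a red cap, 26x26x54 mm. Origin: centre of its underside.
- vial_1: bystander: small glass vial with a blue cap, 26x26x54 mm. Origin: centre of its underside.
- vial_2: bystander: small glass vial with a green cap, 26x26x54 mm. Origin: centre of its underside.
- gauze_pack_1: bystander: flat white paper gauze pack, 52x75x9 mm. Origin: centre of its underside.
- calculator: bystander: dark pocket calculator, 118x68x14 mm. Origin: centre of its underside.
- medical_tape: bystander: roll of beige tape lying flat, 104x102x25 mm. Origin: centre of its underside.

How it is judged:
By the outcome, as a careful person would: the job done as asked, in the order asked, and still so for the second after the job is handed in, while the arm keeps its last pose, push and grip.
It also fails if it takes over 64 s, if anything falls off the work surface, if the arm or the gripper's body presses on something with over 40 N, if the wrist force passes 120 N, or if a joint passes its speed limit or range.

## Robot

A 6-joint arm with a two-finger parallel gripper is mounted at the origin on a cart in front of the work surface, level with it; the furniture and walls round the work are solid. World frame = base frame: x ahead of the robot, y to its left, z up, the work surface at z = 0. Lengths are in mm, angles in rad, forces in N, time in s.
With the tool pointing down it reaches from about 350 to 875 mm from the base axis. Payload 4.2 kg.
Tool frame: the origin (TCP) lies at the very end of the fingers, on their centre line; the grasp point (between the pads) lies 19 mm behind it; z points along the fingers, y is the line along which they close (so a half turn about z gives the same grasp; the last joint's range is limited). The gripper opens to 85 mm and grips with 20 to 120 N. Pads are 22 mm wide; open, the fingers measure 114 mm over their backs; the gripper's body (76 mm by 85 mm) begins 54 mm behind the grasp point. The pads swing forward as they close: fully open they stand 13 mm farther back than shut.
Start: joints at [-0.997, 0.385, 0.008, 0, -1.194, -0.259], TCP at [193.532, -594.26, 231.312] pointing down, gripper open.
Joint ranges: [-3.14, 3.14], [-1.21, 2.06], [-1.07, 1.41], [-3.16, 2.05], [-2.99, -0.16], [-3.1, 3.1]. Speed limits (rad/s): [2.79, 2.79, 3.14, 3.14, 3.14, 3.14].

## Interface

Orientations are given as a unit quaternion [x, y, z, w].
In Python, from bench import arm gives the robot as it stands. The module is installed in compiled form; this text tells all that it offers.
- The arm moves only by the tool drive_tool, never from a script. Its argument "targets" is a list of rows, each a list of 5 numbers: the closure, from -1 (fully open) to 1 (shut), then the shift along the tool's x, y, z in mm, then the turn about the tool's z in degrees. In form: [[grip, tx, ty, tz, roll], ...]. A call has 1 to 12 rows; each row is the pose to reach, as a shift and turn from the pose commanded when the call began, along the tool's axes at that moment; what a row does not reach only later rows make up. A row lasts 1/10 s, in which the tool goes at most 50 mm and 8.59 degrees, less where a joint would pass 70% of its speed; a pose out of reach is approached as far as the arm can. A call with a gripper value outside its range is refused whole. The fingers move at their own pace and stop on an object; the grip force is fixed at half the most. Time passes only in rows, so rows that repeat a pose let the fingers close. It gives the time, the measured TCP pose, the force, the opening and the grip force at its end, in the units of the state.
- arm.read_state(): the state, without advancing time (a new reading comes with each control period).
- arm.get_image(name): name is "scene" or "side" or "wrist"; returns the picture (384x512x3 uint8, blue, green, red); there is no depth.
- arm.camera_params(name): a dict with "fov_y" (degrees; the focal length in pixels is half the picture's height over the tangent of half this angle, whatever the lens; pixels are square), "cx", "cy" (the principal point, pixels), "rvec" (rotation vector, rad) and "tvec" (3), from world to camera coordinates, as OpenCV has them; the wrist camera has in their place "tool_from_camera" (4x4, takes a point from camera to tool coordinates, whose origin is the TCP and whose axes are the flange's). Camera axes: x right, y down, z forward; pixel columns grow to the right and rows downward; lengths in mm; the calibration is good to about 2 mm. A picture is of the moment at which its call begins: read the wrist's pose just before it. camera_params takes no time and is no camera call.
- arm.job_done(): hands the job in; it is judged then, once.
The state is a dict: "clock": time; "joints": joint angles; "joint_vel": joint speeds; "joint_efforts": joint torques, N m; "position": TCP position; "ee_rot": TCP orientation; "contact_force": force on the tool from outside, world axes, zero at the start; "wrist_torque": the same for the moment, N m; "gripper_width": finger opening in mm; "grasp_force": force on a finger pad.
Only numpy, scipy, OpenCV 4.12 (cv2) and the standard library are available. Lean on these libraries where they do the work, as an engineer would, in place of code of your own. Each camera call takes 0.05 s, during which the arm holds its last target. There are 200 camera calls.

## Working session

There is one attempt and no reset: what is moved stays moved. The work goes in short steps, Python scripts to look and compute and a tool call to move; the robot and the scene stay as the last step left them, time stands still between calls to the robot, and variables do not carry over. Pictures are saved under pics/ and viewed, at most 11 in all, crops included, and the job is handed in when it is done.

Besides the shell and the picture viewer there is one more tool, called after "Request:" as name(argument=value, ...), one argument or row to a line, values as JSON. drive_tool: Moves the arm, as the interface text tells. Its arguments: {"type":"object","properties":{"targets":{"type":"array","items":{"type":"array","items":{"type":"number"}}}},"required":["targets"]}

```bash
mkdir -p pics; python3 - <<'E'
from bench import arm
import cv2,numpy as np
s=arm.read_state();print({k:np.round(v,3) for k,v in s.items()})
for n in("scene","side","wrist"):
    cv2.imwrite(f"pics/{n}0.png",arm.get_image(n));print(n,arm.camera_params(n))
a=[cv2.imread(f"pics/{n}0.png") for n in("scene","side")]
E
```

```text
{'clock': np.float64(0.0), 'joints': array([-9.970e-01,  3.860e-01,  7.000e-03, -1.000e-03, -1.194e+00,
       -2.590e-01]), 'joint_vel': array([-0.   , -0.   , -0.002,  0.001,  0.   ,  0.001]), 'joint_efforts': array([-0.0000e+00, -3.9229e+01,  1.8841e+01,  4.1860e+00, -5.0000e-03,
        0.0000e+00]), 'position': array([ 193.349, -593.723,  230.212]), 'ee_rot': array([-0.157,  0.988,  0.001, -0.   ]), 'contact_force': array([ 0.01 , -0.254,  0.506]), 'wrist_torque': array([ 0.043, -0.09 , -0.012]), 'grasp_force': np.float64(0.0), 'gripper_width': np.float64(85.734)}
scene {'fov_y': 47.27946073451503, 'cx': 260.18393238659235, 'cy': 187.74860642074756, 'rvec': array([ 2.18425208, -1.22151212,  0.45257902]), 'tvec': array([-274.63616164,  445.58825691, 1329.37468837])}
side {'fov_y': 52.745596069097765, 'cx': 257.39359633489295, 'cy': 196.52024532549473, 'rvec': array([ 0.09824266, -2.82116703,  1.2795567 ]), 'tvec': array([ 571.59567126,  125.75657119, 1213.05009784])}
wrist {'fov_y': 59.31416177228475, 'cx': 256.79274068840004, 'cy': 183.6964514168226, 'tool_from_camera': array([[-8.45439417e-05, -9.61849120e-01, -2.73580450e-01,
         6.98451859e+01],
       [ 9.99999770e-01,  1.02608855e-04, -6.69777973e-04,
         1.02346307e-01],
       [ 6.72297131e-04, -2.73580444e-01,  9.61848891e-01,
        -1.42882721e+02],
       [ 0.00000000e+00,  0.00000000e+00,  0.00000000e+00,
         1.00000000e+00]])}
```

View pics/scene0.png

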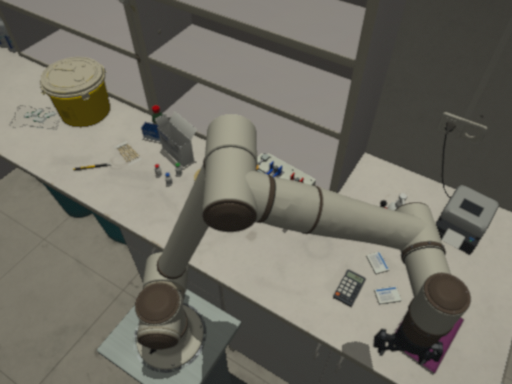

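View pics/side0.png

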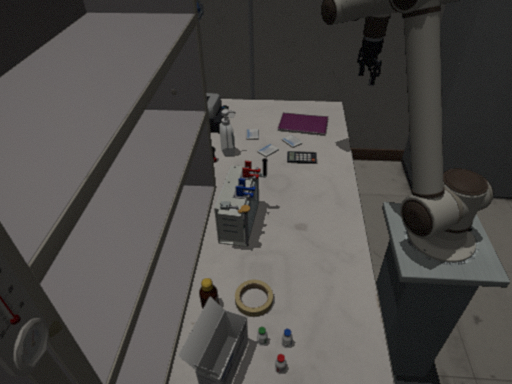

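The scene view has the cage hidden behind the arm. The side view shows it: red catch at about (250,172), blue (245,188), black post (265,167), and the hinge end near (245,210). I'll zoom in on the side view.

```bash
cat > h.py <<'E'
import cv2,numpy as np
from bench import arm
from scipy.spatial.transform import Rotation as R
def cam(n):
    p=arm.camera_params(n);f=192/np.tan(np.radians(p["fov_y"]/2))
    K=np.array([[f,0,p["cx"]],[0,f,p["cy"]],[0,0,1]])
    if n=="wrist":
        s=arm.read_state();T=np.eye(4);T[:3,:3]=R.from_quat(s["ee_rot"]).as_matrix();T[:3,3]=s["position"]
        W=np.linalg.inv(T@p["tool_from_camera"]);return K,W[:3,:3],W[:3,3]
    return K,cv2.Rodrigues(p["rvec"])[0],p["tvec"]
def onz(c,uv,z):
    K,r,t=c;d=r.T@np.linalg.solve(K,[uv[0],uv[1],1]);o=-r.T@t
    return o+d*(z-o[2])/d[2]
def px(c,P):
    K,r,t=c;q=K@(r@np.asarray(P,float)+t);return q[:2]/q[2]
def tri(c1,u1,c2,u2):
    A=[];b=[]
    for c,u in((c1,u1),(c2,u2)):
        K,r,t=c;d=r.T@np.linalg.solve(K,[*u,1]);d/=np.linalg.norm(d);M=np.eye(3)-np.outer(d,d);A.append(M);b.append(M@(-r.T@t))
    return np.linalg.lstsq(np.vstack(A),np.hstack(b),rcond=None)[0]
def blobs(im,col,amin=4):
    h=cv2.cvtColor(im,cv2.COLOR_BGR2HSV);H,S,V=[h[...,i].astype(int) for i in range(3)]
    m={"red":((H<8)|(H>172)),"blue":(H>108)&(H<130)}[col]&(S>120)&(V>50)
    n,l,st,c=cv2.connectedComponentsWithStats(m.astype(np.uint8))
    return [(st[i].tolist(),c[i].round(1)) for i in range(1,n) if st[i,4]>=amin]
E
python3 - <<'E'
from h import *
im=cv2.imread("pics/side0.png")
cv2.imwrite("pics/s1.png",cv2.resize(im[130:260,190:310],None,fx=5,fy=4.6,interpolation=cv2.INTER_CUBIC))
c=cam("side")
for k in("red","blue"):
  for s,q in blobs(im,k): print(k,s,q,onz(c,q,170).round(0))
for q in((265,160),(265,175)): print(onz(c,q,180).round())
print(onz(c,(245,243),0))
E
```

```text
red [214, 157, 2, 3, 4] [214.2 158. ] [ 722. -142.  170.]
red [245, 161, 6, 2, 10] [247.5 161.5] [ 613. -129.  170.]
red [243, 168, 17, 4, 38] [250.6 169.5] [599. -88. 170.]
red [243, 173, 3, 2, 5] [243.8 173.4] [618. -67. 170.]
red [248, 174, 11, 4, 24] [254.  174.9] [586. -61. 170.]
red [277, 354, 7, 8, 45] [280.3 357.6] [488. 509. 170.]
blue [239, 178, 6, 3, 11] [241.7 179.1] [622. -39. 170.]
blue [236, 186, 19, 4, 41] [245.4 187.4] [607.  -0. 170.]
blue [243, 192, 11, 4, 24] [248.5 193.5] [595.  26. 170.]
blue [285, 329, 6, 7, 25] [287. 332.] [476. 454. 170.]
[ 556. -127.  180.]
[552. -50. 180.]
[606.93887885  65.5366216    0.        ]
```

View pics/s1.png

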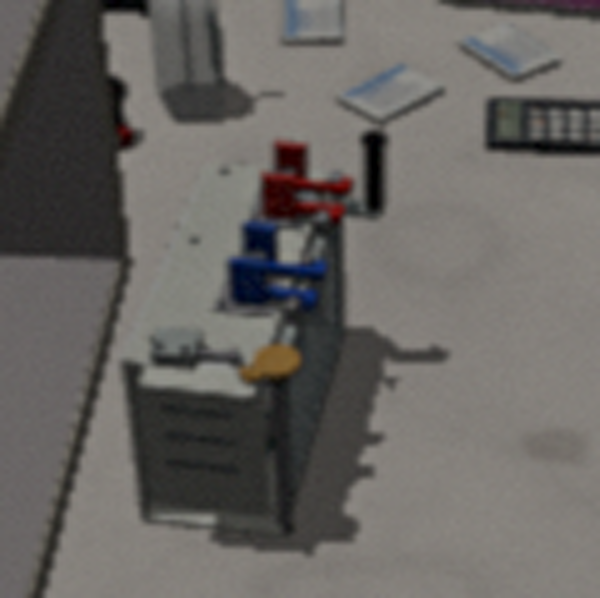

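Crop of the side view: the cage has the red catch at the far (160 mm) place and the blue one at 70 mm. The hinge's brass lobe is at crop (270,360) and the post at crop (373,170). I'll move above it for a wrist view.

Request:
drive_tool(
  targets=[
    [-1,-100,70,-60,5],
    [-1,-550,370,-100,23],
    [-1,-550,370,-100,23],
    [-1,-550,370,-100,23],
    [-1,-550,370,-100,23],
    [-1,-550,370,-100,23],
    [-1,-550,370,-100,23],
    [-1,-550,370,-100,23],
    [-1,-550,370,-100,23],
    [-1,-550,370,-100,23],
    [-1,-550,370,-100,23],
    [-1,-550,370,-100,23],
  ],
)

```text
clock: 1.35
position: [553.5, -132.9, 321.5]
ee_rot: [0.043, 0.999, 0.0, -0.0]
contact_force: [0.3, -1.1, -0.6]
gripper_width: 85.8
grasp_force: 0.0
```

```bash
python3 - <<'E'
from h import *
s=arm.read_state();print(s["clock"],s["position"].round(1),s["ee_rot"].round(3),s["joint_vel"].round(3))
c=cam("wrist");im=arm.get_image("wrist");cv2.imwrite("pics/w1.png",im)
np.savez("w1.npz",K=c[0],r=c[1],t=c[2])
for k in("red","blue"):
  for b,q in blobs(im,k): print(k,b,q,onz(c,q,190).round(0))
E
```

```text
1.35 [ 553.5 -132.9  321.5] [ 0.043  0.999  0.    -0.   ] [ 0.714  0.321  0.568  0.004 -0.246 -0.713]
red [42, 18, 1, 6, 6] [42.  20.5] [ 422. -282.  190.]
red [50, 23, 4, 4, 6] [52. 25.] [ 426. -276.  190.]
red [317, 183, 18, 62, 587] [324.8 212.2] [592. -77. 190.]
red [285, 186, 13, 58, 411] [291.1 213.5] [ 591. -107.  190.]
blue [381, 184, 15, 36, 294] [388.1 198.3] [584. -23. 190.]
blue [408, 184, 27, 63, 805] [420. 216.] [603.   5. 190.]
blue [388, 224, 8, 22, 114] [390.9 233.5] [617. -20. 190.]
```

View pics/w1.png

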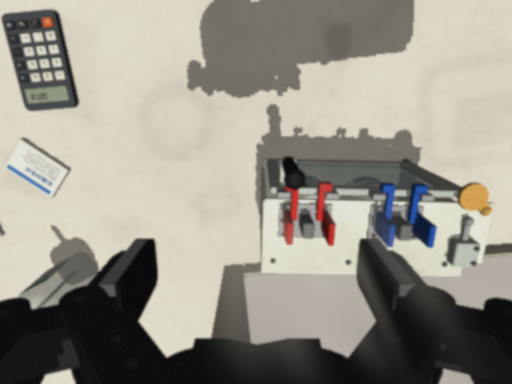

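The wrist view shows all of it: red tabs at (290,225) and (328,225), blue at (388,225) and (425,232), the post cap at (291,172), and the brass hinge at (475,197). The arm was still moving, so I'll centre over the cage, let it settle and measure.

Request:
drive_tool(
  targets=[
    [-1,-20,50,-10,0],
    [-1,-20,50,-10,0],
    [-1,-20,50,-10,0],
    [-1,-20,50,-10,0],
  ],
)

```text
clock: 1.8
position: [576.5, -87.3, 330.8]
ee_rot: [0.043, 0.999, -0.0, -0.001]
contact_force: [0.5, -0.5, 0.1]
gripper_width: 85.2
grasp_force: 0.0
```

```bash
python3 - <<'E'
from h import *
s=arm.read_state();print(s["clock"],s["position"].round(1),s["ee_rot"].round(4),s["joint_vel"].round(3))
c=cam("wrist");im=arm.get_image("wrist");cv2.imwrite("pics/w2.png",im)
np.savez("w2.npz",K=c[0],r=c[1],t=c[2])
for k in("red","blue"):
  for b,q in blobs(im,k): print(k,b,q,onz(c,q,190).round(0))
h=cv2.cvtColor(im,cv2.COLOR_BGR2HSV)
m=(im.max(2)<28).astype(np.uint8);n,l,st,cc=cv2.connectedComponentsWithStats(m)
for i in range(1,n):
  if st[i,4]>40: print("blk",st[i],cc[i].round(1),onz(c,cc[i],205).round())
cv2.imwrite("pics/w2c.png",cv2.resize(im[110:290,140:400],None,fx=3,fy=3,interpolation=cv2.INTER_CUBIC))
E
```

```text
1.8 [576.5 -87.3 330.8] [ 4.340e-02  9.991e-01 -1.000e-04 -6.000e-04] [-0.018 -0.007 -0.003  0.002  0.002 -0.002]
red [9, 12, 4, 1, 4] [10.5 12. ] [ 435. -264.  190.]
red [235, 160, 13, 39, 264] [243.2 177.5] [ 581. -100.  190.]
red [268, 161, 14, 60, 476] [273.9 187.3] [592. -74. 190.]
red [234, 199, 6, 21, 118] [236.5 208.6] [ 609. -109.  190.]
red [84, 276, 10, 8, 32] [ 88.8 279.9] [ 668. -256.  190.]
blue [330, 162, 14, 60, 384] [336.9 185.4] [595. -19. 190.]
blue [359, 162, 17, 39, 322] [364.9 178.6] [591.   6. 190.]
blue [373, 202, 7, 21, 94] [376.1 211.6] [622.  16. 190.]
blk [235 138  11  17  92] [240.5 144. ] [549. -98. 205.]
blk [507 180   5  16  46] [508.8 187.2] [604. 120. 205.]
blk [    0   240   255   144 16382] [103.8 337.1] [ 722. -246.  205.]
blk [ 317  262  124  122 4713] [390.4 351.1] [761.  26. 205.]
blk [ 458  300   54   84 3164] [491.5 339.5] [756. 121. 205.]
blk [265 378  27   6  74] [278.4 381.7] [789. -85. 205.]
```

View pics/w2c.png

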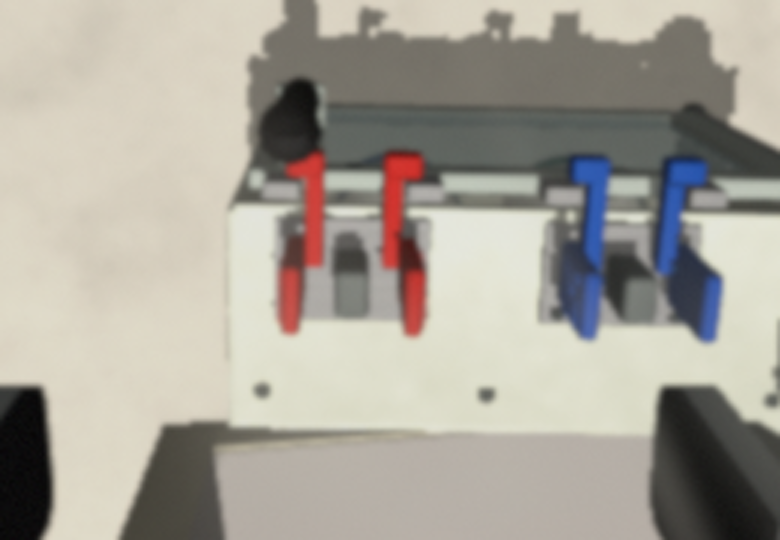

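Zoomed: the red tab tops' rear ends are at crop (289,332) and (415,332), the blue ones at (590,335) and (711,338). The post cap is at (287,135).

```bash
cat >> h.py <<'E'
def ld(f):
    z=np.load(f);return z["K"],z["r"],z["t"]
E
python3 - <<'E'
from h import *
c=ld("w2.npz");f=lambda x,y,z:onz(c,(140+x/3,110+y/3),z)
P={k:f(*v) for k,v in dict(rl=(289,332,190),rr=(415,332,190),bl=(590,335,190),br=(711,338,190),cap=(287,137,205),roofL=(232,205,150),roofLb=(232,427,150),roofF=(735,212,150),).items()}
for k,v in P.items(): print(k,v.round(1))
d=(P["bl"]+P["br"]-P["rl"]-P["rr"])[:2]/2;print("sep",np.linalg.norm(d),"yaw",np.degrees(np.arctan2(-d[0],d[1])))
d=(P["roofF"]-P["roofL"])[:2];print("yaw roof",np.degrees(np.arctan2(-d[0],d[1])))
s=arm.read_state();y=R.from_quat(s["ee_rot"]).as_matrix();print("toolx",y[:,0],"tooly",y[:,1])
# side view refinement checks
E
```

```text
rl [ 620.2 -109.9  190. ]
rr [623.4 -72.1 190. ]
bl [628.9 -19.7 190. ]
br [633.1  16.6 190. ]
cap [ 558.  -103.1  205. ]
roofL [ 589.6 -128.1  150. ]
roofLb [ 670.2 -137.7  150. ]
roofF [606.4  37.8 150. ]
sep 89.92705796496466 yaw -5.8782710562664935
yaw roof -5.787597426994383
toolx [-9.96160078e-01  8.75466396e-02  8.27088052e-04] tooly [ 8.75465658e-02  9.96160420e-01 -1.25164453e-04]
```

Every check agrees: cage yaw is -5.8° and the catch spacing comes out at 89.9 mm. The red catch is at about (611,-90), blue (620,0), hinge (602,71) and post (558,-103). I'll go to the red catch.

Request:
drive_tool(
  targets=[
    [-1,-34,0,30,1],
    [-1,-34,0,80,1],
    [-1,-34,0,110,1],
    [-1,-34,0,110,1],
    [-1,-34,0,110,1],
  ],
)

```text
clock: 2.35
position: [611.1, -91.0, 222.3]
ee_rot: [0.052, 0.999, -0.001, 0.0]
contact_force: [-0.1, 0.1, 0.3]
gripper_width: 85.4
grasp_force: 0.0
```

```bash
python3 - <<'E'
from h import *
s=arm.read_state();print(s["position"].round(1),R.from_quat(s["ee_rot"]).as_matrix().round(4),s["joints"].round(2))
c=cam("wrist");im=arm.get_image("wrist")
cv2.imwrite("pics/w3.png",im)
for n,P in dict(rl=(620.2,-109.9,190),rr=(623.4,-72.1,190)).items(): print(n,px(c,P).round(1))
for b,q in blobs(im,"red"): print(b,q)
E
```

```text
[611.1 -91.  222.3] [[-9.945e-01  1.049e-01  7.000e-04]
 [ 1.049e-01  9.945e-01 -1.100e-03]
 [-8.000e-04 -1.100e-03 -1.000e+00]] [ 0.11  0.38 -0.03  0.   -1.17 -1.79]
rl [225.6 236.3]
rr [292.8 235.1]
[224, 140, 19, 61, 642] [236.3 165.9]
[274, 141, 23, 96, 1200] [284.7 185.7]
[221, 220, 10, 17, 134] [225.6 227.1]
[45, 298, 14, 9, 58] [ 52.2 302.6]
```

View pics/w3.png

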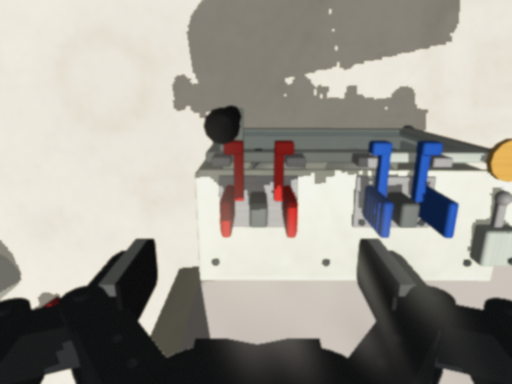

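The tabs are centred between the fingers and match the prediction. I'll descend and squeeze.

Request:
drive_tool(
  targets=[
    [-1,0,1,35,0],
    [-1,0,1,59,0],
    [-1,0,1,59,0],
    [0.1,0,1,59,0],
    [0.5,0,1,59,0],
    [0.5,0,1,59,0],
    [0.5,0,1,59,0],
    [0.5,0,1,59,0],
    [0.5,0,1,59,0],
    [0.5,0,1,59,0],
  ],
)

```text
clock: 3.4
position: [612.2, -90.3, 165.9]
ee_rot: [0.052, 0.999, -0.001, 0.002]
contact_force: [-2.8, -3.6, 9.7]
gripper_width: 24.6
grasp_force: 63.4
```

Request:
drive_tool(
  targets=[
    [0.5,0,0,0,0],
    [0,0,0,0,0],
    [-1,0,0,0,0],
    [-1,0,0,0,0],
    [-1,0,0,0,0],
    [-1,0,0,-30,0],
    [-1,0,0,-58,0],
    [-1,0,0,-58,0],
    [-1,0,0,-58,0],
  ],
)

```text
clock: 4.3
position: [611.2, -88.4, 220.7]
ee_rot: [0.052, 0.999, 0.0, 0.001]
contact_force: [-0.8, 0.7, -0.6]
gripper_width: 85.4
grasp_force: 0.0
```

```bash
python3 - <<'E'
from h import *
s=arm.read_state();print(s["position"].round(1),s["gripper_width"],R.from_quat(s["ee_rot"]).as_matrix().round(3)[:,:2].T)
c=cam("wrist");im=arm.get_image("wrist")
cv2.imwrite("pics/w4.png",cv2.resize(im[120:270,180:480],None,fx=2.6,fy=2.6,interpolation=cv2.INTER_CUBIC))
for b,q in blobs(im,"red"): print(b,q)
E
```

```text
[611.2 -88.4 220.7] 85.36869468666674 [[-0.995  0.104 -0.001]
 [ 0.104  0.995  0.001]]
[232, 141, 19, 61, 643] [243.4 166.8]
[257, 142, 22, 96, 1122] [267.6 185.9]
[231, 204, 7, 9, 51] [234.  207.4]
[229, 224, 10, 14, 113] [233.7 230. ]
[42, 299, 16, 9, 66] [ 49.7 303.2]
```

View pics/w4.png

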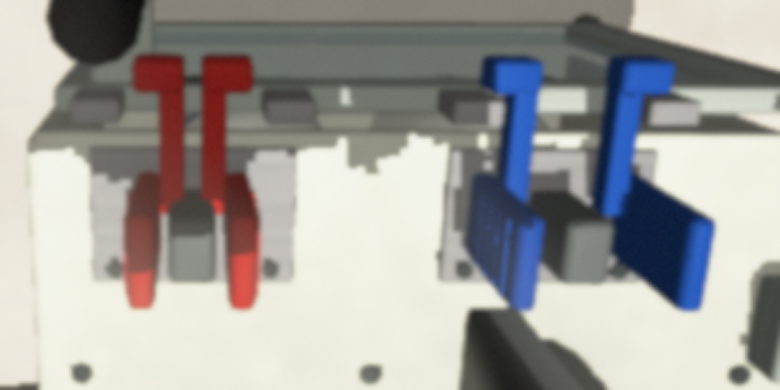

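Red is fully squeezed: the tab tops are 22 mm apart between centres, against a centre stop. Next is blue, with the fingers partly closed to clear the hinge bracket.

Request:
drive_tool(
  targets=[
    [-0.45,0,44,0,0],
    [-0.45,0,88,0,0],
    [-0.45,0,88,0,0],
    [-0.45,0,88,0,0],
    [-0.45,0,88,0,0],
  ],
)

```text
clock: 4.85
position: [619.7, -1.7, 219.3]
ee_rot: [0.052, 0.999, -0.0, -0.001]
contact_force: [0.4, 0.2, 0.2]
gripper_width: 61.8
grasp_force: 0.0
```

```bash
python3 - <<'E'
from h import *
s=arm.read_state();print(s["position"].round(1),s["gripper_width"])
c=cam("wrist");im=arm.get_image("wrist")
for n,P in dict(bl=(628.9,-19.7,190),br=(633.1,16.6,190)).items(): print(n,px(c,P).round(1))
cv2.imwrite("pics/w5.png",im[100:330,150:450])
for b,q in blobs(im,"blue"): print(b,q)
E
```

```text
[619.7  -1.7 219.3] 61.799350210808036
bl [226.7 238.8]
br [292.3 239.5]
[225, 144, 19, 60, 561] [236.6 166.7]
[274, 144, 23, 96, 1127] [284.2 187.3]
[223, 228, 6, 11, 47] [225.4 232.6]
```

View pics/w5.png

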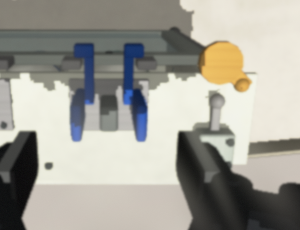

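The blue tabs are centred and the bracket sits outboard of the right finger. I'll descend and squeeze.

Request:
drive_tool(
  targets=[
    [-0.45,0,1,30,0],
    [-0.45,0,1,55,0],
    [-0.45,0,1,55,0],
    [0.1,0,1,55,0],
    [0.5,0,1,55,0],
    [0.5,0,1,55,0],
    [0.5,0,1,55,0],
    [0.5,0,1,55,0],
    [0.5,0,1,55,0],
  ],
)

```text
clock: 5.8
position: [621.2, -0.9, 168.8]
ee_rot: [0.052, 0.999, -0.0, 0.002]
contact_force: [-2.6, -1.5, 7.8]
gripper_width: 24.6
grasp_force: 62.2
```

Request:
drive_tool(
  targets=[
    [0.3,0,0,0,0],
    [-0.45,0,0,0,0],
    [-0.45,0,0,0,0],
    [-0.45,0,0,0,0],
    [-0.45,0,0,-30,0],
    [-0.45,0,0,-58,0],
    [-0.45,0,0,-58,0],
    [-0.45,0,0,-58,0],
  ],
)

```text
clock: 6.6
position: [620.4, 0.1, 223.8]
ee_rot: [0.052, 0.999, 0.0, 0.001]
contact_force: [-0.2, 0.2, -0.7]
gripper_width: 61.7
grasp_force: 0.0
```

```bash
python3 - <<'E'
from h import *
s=arm.read_state();print(s["position"].round(1),s["gripper_width"],R.from_quat(s["ee_rot"]).as_matrix().round(3)[:,:2].T)
c=cam("wrist");im=arm.get_image("wrist")
cv2.imwrite("pics/w6.png",im)
for k in("blue","red"):
  for b,q in blobs(im,k): print(k,b,q)
E
```

```text
[6.204e+02 1.000e-01 2.238e+02] 61.67321482755405 [[-0.995  0.104 -0.001]
 [ 0.104  0.995  0.001]]
blue [234, 141, 19, 59, 569] [245.5 164.6]
blue [259, 142, 21, 94, 941] [269.  182.9]
blue [233, 221, 7, 14, 71] [236.2 226.5]
red [70, 140, 70, 96, 3703] [108.2 189.3]
```

View pics/w6.png

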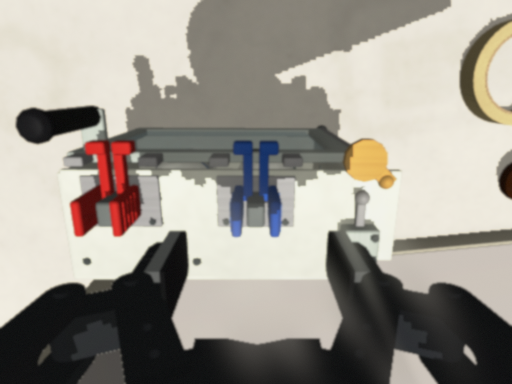

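Blue is fully squeezed too, with its tabs at (237,210) and (275,210) against the stop. The cap is now seen at (38,125). I'll re-measure the post and work out the arc.

```bash
python3 - <<'E'
from h import *
c=cam("wrist");print("cap",onz(c,(38,125),205).round(1),"brass@165",onz(c,(366,159),165).round(1))
s=arm.read_state();p=s["position"];T=R.from_quat(s["ee_rot"]).as_matrix()
a=np.radians(5.83);ex=np.array([np.cos(a),-np.sin(a)]);ey=np.array([np.sin(a),np.cos(a)])
cap=onz(c,(38,125),205)[:2];cap1=np.array([558,-103.1])
print("hinge",cap+26*ex+178*ey,cap1+26*ex+178*ey)
q=(cap+cap1)/2;d=np.array([*(q-p[:2]),0]);print("to post tool",(T.T@d).round(1),q)
for th in np.arange(0,1.58,.1).tolist()+[1.57]:
    co,si=np.cos(th),np.sin(th)
    f=lambda x,y:(x*co+y*si)*ex+(-x*si+y*co)*ey
    d=f(-26,-178)-f.__call__(-26,-178)*0-(-26*ex-178*ey)
    print(round(th,2),(T[:2,:2].T@d).round(0))
E
```

```text
cap [556.4 -97.4 205. ] brass@165 [598.5  68.5 165. ]
hinge [600.38903247  77.00962396] [601.94626104  71.33831615]
to post tool [  51.9 -106.2    0. ] [ 557.22138572 -100.2643461 ]
0.0 [0. 0.]
0.1 [18.  3.]
0.2 [35.  9.]
0.3 [51. 16.]
0.4 [67. 24.]
0.5 [82. 34.]
0.6 [96. 46.]
0.7 [109.  58.]
0.8 [120.  72.]
0.9 [130.  87.]
1.0 [138. 103.]
1.1 [145. 120.]
1.2 [150. 137.]
1.3 [153. 155.]
1.4 [154. 173.]
1.5 [154. 191.]
1.57 [153. 203.]
```

Request:
drive_tool(
  targets=[
    [-0.1,25,-50,-8,0],
    [-0.1,52,-100,-8,0],
    [-0.1,52,-107,-8,0],
    [-0.1,52,-107,-8,0],
    [-0.1,52,-107,-8,0],
  ],
)

```text
clock: 7.15
position: [557.1, -101.4, 230.4]
ee_rot: [0.052, 0.999, 0.0, -0.001]
contact_force: [-0.3, 0.5, 0.2]
gripper_width: 47.3
grasp_force: 0.0
```

```bash
python3 - <<'E'
from h import *
s=arm.read_state();print(s["position"].round(1),s["gripper_width"])
c=cam("wrist");im=arm.get_image("wrist")
m=(im.max(2)<45).astype(np.uint8);n,l,st,cc=cv2.connectedComponentsWithStats(m)
for i in range(1,n):
  if st[i,4]>60: print(st[i],cc[i].round(1),onz(c,cc[i],205).round(1))
print(px(c,(557.2,-100.3,205)))
cv2.imwrite("pics/w7.png",im)
E
```

```text
[ 557.1 -101.4  230.4] 47.30320573228348
[310 228  19  39 284] [317.7 246.5] [574.3 -69.8 205. ]
[    0   239   512   145 31241] [239.7 336.8] [ 628.5 -119.3  205. ]
[259.06279039 222.99493655]
```

View pics/w7.png

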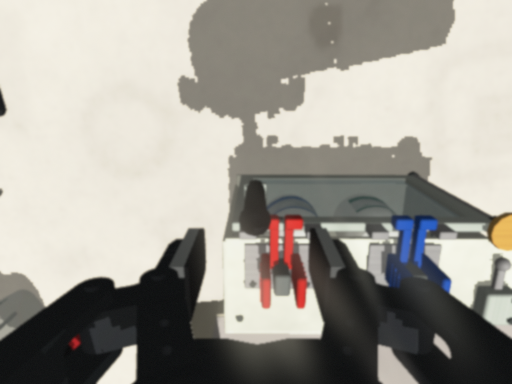

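The cap at (254,222) lies between the fingers. I'll descend and grip.

Request:
drive_tool(
  targets=[
    [-0.1,0,-1,35,0],
    [-0.1,0,-1,61,0],
    [-0.1,0,-1,61,0],
    [0.5,0,-1,61,0],
    [1,0,-1,61,0],
    [1,0,-1,61,0],
    [1,0,-1,61,0],
    [1,0,-1,61,0],
    [1,0,-1,61,0],
  ],
)

```text
clock: 8.1
position: [558.3, -102.5, 171.8]
ee_rot: [0.052, 0.999, -0.0, 0.002]
contact_force: [-0.4, -1.7, 5.2]
gripper_width: 14.3
grasp_force: 58.5
```

Gripped at 14.3 mm. Now the swing, first part.

Request:
drive_tool(
  targets=[
    [1,9,1,0,0],
    [1,18,3,0,0],
    [1,27,6,0,0],
    [1,35,9,0,0],
    [1,43,12,0,0],
    [1,51,16,0,0],
    [1,51,16,0,0],
  ],
)

```text
clock: 8.8
position: [508.2, -80.8, 171.8]
ee_rot: [0.052, 0.999, -0.0, 0.001]
contact_force: [0.4, -2.6, 5.8]
gripper_width: 14.1
grasp_force: 58.6
```

Request:
drive_tool(
  targets=[
    [1,16,8,0,0],
    [1,31,18,0,0],
    [1,45,30,0,0],
    [1,58,42,0,0],
    [1,69,56,0,0],
    [1,79,71,0,0],
    [1,87,87,0,0],
    [1,87,87,0,0],
  ],
)

```text
clock: 9.6
position: [431.9, 16.7, 171.6]
ee_rot: [0.051, 0.999, 0.001, 0.002]
contact_force: [1.9, 1.0, 6.8]
gripper_width: 14.2
grasp_force: 58.8
```

Request:
drive_tool(
  targets=[
    [1,7,17,0,0],
    [1,12,34,0,0],
    [1,15,52,0,0],
    [1,16,70,0,0],
    [1,16,88,0,0],
    [1,15,100,0,0],
    [1,15,100,0,0],
    [1,15,100,0,0],
  ],
)

```text
clock: 10.4
position: [428.9, 116.2, 171.7]
ee_rot: [0.051, 0.999, 0.001, 0.003]
contact_force: [5.0, -3.2, 5.6]
gripper_width: 14.5
grasp_force: 58.7
```

```bash
python3 - <<'E'
from h import *
s=arm.read_state();p=s["position"];print(p.round(1),s["gripper_width"],s["contact_force"])
a=np.radians(5.83);d=p[:2]-[602,72];x=d@[np.cos(a),-np.sin(a)];y=d@[np.sin(a),np.cos(a)]
print("cage",x,y,"gate angle",np.arctan2(-178,-26)-np.arctan2(y,x)-0, np.hypot(x,y))
w=arm.get_image("wrist");d=arm.get_image("side")[130:322,180:436]
cv2.imwrite("pics/end.png",np.hstack([cv2.resize(w,(400,300)),cv2.resize(d,(400,300),interpolation=cv2.INTER_CUBIC)]))
E
```

```text
[428.9 116.2 171.7] 14.533501390518218 [ 5.01532068 -3.16670334  5.5585732 ]
cage -176.65981264082959 26.419920137037707 gate angle -4.708978393200658 178.6244708385177
```

View pics/end.png

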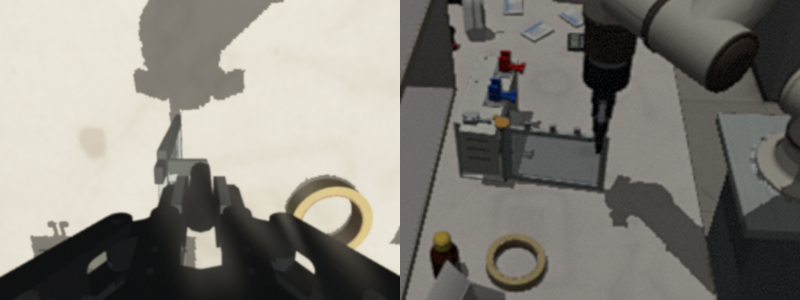

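The gate stands at 1.57 rad with the post (wrist view (200,195)) still gripped. The tape roll at (335,215) is clear of it. Handing in.

```bash
python3 -c "
from bench import arm
print(arm.job_done())"
```

```text
the job is handed in; nothing more can be done
None
```

I squeezed the red catch fully, then the blue one, and swung the gate open to about 1.57 rad; the gripper was still holding it by the post when I handed in at about 10.5 s. I saw nothing on the worktop disturbed, but the bottles inside the cage were never in clear view, so I didn't check that they are still standing.

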